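# Clamp a spot-weld strip and hold the handheld microscope over the weld

## Robot

A 6-joint arm with a two-finger parallel gripper is mounted at the origin on the work surface. World frame = base frame: x ahead of the robot, y to its left, z up, the work surface at z = 0. Lengths are in m, angles in rad, forces in N, time in s.
With the tool pointing down it reaches from about 0.35 to 0.925 m from the base axis. Payload 6.4 kg.
Tool frame: the origin (TCP) lies at the very end of the fingers, on their centre line; the grasp point (between the pads) lies 19 mm behind it; y points along the fingers, z is the direction in which the jaws open and shut, and the axes are right-handed (so a half turn about y gives the same grasp; the last joint's range is limited). The gripper opens to 94 mm and grips with 3 to 60 N. Pads are 16 mm wide; open, the fingers measure 119 mm over their backs; the gripper's body (75 mm by 177 mm) begins 78 mm behind the grasp point.
Start: joints at [-1.521, 0.245, 1.558, -0, 1.339, -0.174], TCP at [0.144, -0.634, 0.205] pointing down, gripper open.
Joint ranges: [-3.13, 3.13], [-1.02, 2.26], [0.13, 2.54], [-0.95, 4.09], [0.21, 2.88], [-2.74, 2.74]. Speed limits (rad/s): [2.57, 2.57, 3.14, 3.14, 3.14, 3.14].

## Interface

Orientations are given as a 3x3 rotation matrix whose columns are the frame's x, y, z axes.
In Python, from workcell import arm gives the robot as it stands.
- The arm moves only by the tool step_arm, never from a script. Its argument "deltas" is a list of rows, each a list of 2 entries, a list of its own where there are three numbers: the shift along the tool's x, y, z in units of 0.2 m (1.0 is 0.2 m), then the turn, a rotation vector about the tool's x, y, z in units of 60 degrees (1.0 is 60 degrees). A call has 1 to 12 rows; each row is the pose to reach, as a shift and turn from the pose commanded when the call began, along the tool's axes at that moment; what a row does not reach only later rows make up. A row lasts 1/12 s, in which the tool goes at most 41.7 mm and 7.16 degrees, less where a joint would pass 70% of its speed; a pose out of reach is approached as far as the arm can. A call with a number of a shift or a turn outside -1 to 1 is refused whole. A call with a gripper value outside its range is refused whole. "jaw" is the gripper command: -1 is shut, 1 is fully open, values between are in proportion, set as the call begins (left out, the last holds). The fingers move at their own pace and stop on an object; the grip force is fixed at half the most. Time passes only in rows, so rows that repeat a pose let the fingers close. It gives the time, the measured TCP pose, the force and the opening at its end, in the units of the state.
- arm.sense(): the state, without advancing time (a new reading comes with each control period).
- arm.get_image(name): name is "scene" or "top" or "wrist"; returns the picture (384x512x3 uint8, blue, green, red); there is no depth.
- arm.camera_model(name): a dict with "fx", "fy", "cx", "cy" (pixels), "k1" (the pictures are not rectified: a ray, as slopes to the right and down, at radius r is drawn at 1 + k1 r^2 times it, then the intrinsics apply), "cam_to_world" (4x4, takes a point from camera to world coordinates); the wrist camera has in their place "hand_eye" (4x4, takes a point from camera to tool coordinates, whose origin is the TCP and whose axes are the tool frame's). Camera axes: x right, y down, z forward; pixel columns grow to the right and rows downward; lengths in m; the calibration is good to about 2 mm. A picture is of the moment at which its call begins: read the wrist's pose just before it. camera_model takes no time and is no camera call.
- arm.job_done(): hands the job in, once; it reports no verdict.
The state is a dict: "time_s": time; "joint_pos": joint angles; "joint_velocities": joint speeds; "joint_efforts": joint torques, N m; "eef_pos": TCP position; "ee_rot": TCP orientation; "ft_force": force on the tool from outside, world axes, zero at the start; "ft_torque": the same for the moment, N m; "gripper_width": finger opening in m.
Only numpy, scipy, OpenCV 4.12 (cv2) and the standard library are available. Lean on these libraries where they do the work, as an engineer would, in place of code of your own. Each camera call takes 0.05 s, during which the arm holds its last target. There are 200 camera calls.

## Task

Swing the toggle clamp's handle over and down so that the clamp locks on the steel strip lying in the inspection jig. Then lift the handheld digital microscope out of its dock, bring it across over the clutter and hold it upright, centred over the round weld spot on the strip, its clear nose about 10 mm above the metal and the wide faces of its body parallel to the strip's long edges. The microscope must never touch the strip or the jig; leave everything else on the bench where it stands, and finish while still holding the microscope steady there (do not put it down).

Things in the scene. Friction and masses are not known exactly. Their poses are not given: they have to be found in the camera images.
- jig: Inspection jig fixed to the bench: aluminium plate 220 x 90 x 12 mm, a dark steel nest for the strip, a toggle clamp with a black grip. Origin on its centre line at bench level; x runs from the clamp to the nest, z up. In this frame (mm) the plate spans x -102..118, the clamp x -95..-30, the nest x -8..108. The clamp swings in the plane y = 0.
- handle_grip (a point): Where to hold the clamp's handle: centre of its black grip (85 mm long, 16 wide along the jig's y, 14 thick), 27 mm from the free end; both sides are free. Swung shut it runs, in the jig's frame (x, z, mm), from (-93,146) through (-107,144) (-120,140) (-130,134) (-139,127) (-145,119) (-150,109) (-153,96) (-156,61, dead centre) to (-156,50, stop).
- clamp_handle (a joint): Turn of the handle about its pin on the clamp arm, rad: 0 open (start: arm and handle stand up in a V, 120 and 172 mm high), 2.70 dead centre, 2.78 stop. It takes a few N; past dead centre the squeezed rubber tip keeps it locked. Closed, the arm lies level over the strip (top 56 mm above the bench) and the handle level towards the jig's -x, its end at x = -183 mm.
- clamp_tip: Round black rubber tip, 17 mm across, under the clamp arm's front end; origin at the centre of its pressing face. Locked, it presses on the strip about 54 mm from the weld spot (towards the clamp).
- strip: Loose steel strip (two sheets welded together), 100 x 36 x 6 mm, lying in the nest with 1.5 mm play to the 4 mm high rails round it; origin at the centre of its underside, x along its length away from the clamp (as the jig's x), z up; its upper face is 22 mm above the bench.
- weld (a point): Centre of the round weld spot (15 mm dark ring with a bright 9 mm centre, flush) on the strip's upper face, 22 mm from the strip's middle towards the end away from the clamp, 22 mm above the bench. Axes as the strip's.
- dock: Fixed grey dock block of the microscope, 70 x 70 mm, 24 mm high, with a round socket 32 mm across and 18 mm deep; origin at the centre of its underside.
- scope_mid (a point): Handheld digital microscope standing nose down in the dock, 99 mm tall, 0.1 to 0.16 kg: clear round nose 30 mm across up to 26 mm, above it a black body 40 mm (its x) by 30 mm (its y), edges rounded. This point is on its axis, 50 mm above the nose's end; z up. The wide faces look to its +y and -y; grip them in the upper half, 65 to 75 mm above the nose's end.
- scope_nose (a point): Centre of the lower end of the microscope's nose, on its axis; axes as scope_mid. In the dock it is 6 mm above the bench.
- tray: Fixed white four-part tray 76 x 76 x 22 mm with four black resin specimen mounts; origin at the centre of its underside. Leave alone.
- bottle_mid (a point): Amber bottle, 42 mm across, 105 mm tall, loose, leave alone; this is its middle.
- jar_mid (a point): Small clear jar with white cap, 42 mm across, 60 mm tall, loose, leave alone; its middle.
- mount_mid (a point): Black resin specimen mount, 30 mm across, 20 mm tall, loose, leave alone; its middle.
- loupe_mid (a point): Black eye loupe, 38 mm across, 36 mm tall, loose, leave alone; its middle.
- caliper_mid (a point): Steel caliper lying flat, 190 x 60 mm, 14 mm tall, loose, leave alone; middle of its beam.
- glasses_mid (a point): Clear safety glasses standing on their rims and temples, 145 x 140 mm, 50 mm tall, loose, leave alone; about their middle.
Things that resemble listed ones, but are neither listed nor needed, are in the scene too. Of the things like the jig, leave any that is orange or purple; of the rest the larger one is meant.

How it is judged:
By the outcome, as a careful person would: the job done as asked, in the order asked, and still so for the second after the job is handed in, while the arm keeps its last pose, push and grip.
It also fails if it takes over 51 s, if anything falls off the work surface, if the arm or the gripper's body presses on something with over 40 N, if the wrist force passes 120 N, or if a joint passes its speed limit or range.

## Working session

There is one attempt and no reset: what is moved stays moved. The work goes in short steps, Python scripts to look and compute and a tool call to move; the robot and the scene stay as the last step left them, time stands still between calls to the robot, and variables do not carry over. Pictures are saved under pics/ and viewed, about 8 in all and at most 12, crops included, and the job is handed in when it is done.

Besides the shell and the picture viewer there is one more tool, called after ">>>" by a JSON object that holds its "name" and its "arguments", one argument or row to a line. step_arm: Moves the arm, as the interface text tells. Its arguments: {"type":"object","properties":{"deltas":{"type":"array","items":{"type":"array"}},"jaw":{"type":"number"}},"required":["deltas"]}

```bash
mkdir -p pics; cat > h.py <<'E'
import numpy as np, cv2
from workcell import arm
def save(n,f): 
    im=arm.get_image(n); cv2.imwrite('pics/'+f,im); return im
def model(n,s=None):
    m=arm.camera_model(n)
    if 'cam_to_world' in m: T=np.array(m['cam_to_world'])
    else:
        s=s or arm.sense(); W=np.eye(4); W[:3,:3]=s['ee_rot']; W[:3,3]=s['eef_pos']; T=W@np.array(m['hand_eye'])
    return m,T
def ray(mt,u,v):
    m,T=mt; d=np.array([(u-m['cx'])/m['fx'],(v-m['cy'])/m['fy']]); x=d.copy()
    for _ in range(20): x=d/(1+m['k1']*(x@x))
    return T[:3,3],T[:3,:3]@np.array([x[0],x[1],1])
def atz(mt,u,v,z):
    o,d=ray(mt,u,v); return o+d*(z-o[2])/d[2]
def proj(mt,p):
    m,T=mt; q=T[:3,:3].T@(np.array(p)-T[:3,3]); x=q[:2]/q[2]; x=x*(1+m['k1']*(x@x))
    return np.array([m['fx']*x[0]+m['cx'],m['fy']*x[1]+m['cy']])
E
python3 - <<'E'
from h import *
a=save('scene','s0.png'); b=save('top','t0.png')
cv2.imwrite('pics/s0b.png',cv2.resize(a,(800,600),interpolation=3));cv2.imwrite('pics/t0b.png',cv2.resize(b,(800,600),interpolation=3))
for n in('scene','top','wrist'): print(n,arm.camera_model(n))
s=arm.sense(); print(s)
E
```

```text
scene {'fx': 450.93226290382046, 'fy': 450.93226290382046, 'cx': 255.47929056320856, 'cy': 194.47245437915538, 'k1': -0.13083434583358566, 'cam_to_world': array([[ 0.41202302,  0.75847796, -0.50492397,  1.0577574 ],
       [ 0.91113988, -0.33820704,  0.23545726, -0.25378113],
       [ 0.0078203 , -0.55707018, -0.8304286 ,  1.04359632],
       [ 0.        ,  0.        ,  0.        ,  1.        ]])}
top {'fx': 391.6583073030959, 'fy': 391.6583073030959, 'cx': 254.86727733624429, 'cy': 191.63797502050446, 'k1': -0.10580404738347449, 'cam_to_world': array([[ 6.97550750e-04, -9.96854971e-01,  7.92444371e-02,
         4.45320381e-01],
       [-9.99678719e-01,  1.31269595e-03,  2.53127437e-02,
        -1.53872815e-02],
       [-2.53371582e-02, -7.92366343e-02, -9.96533785e-01,
         1.06946884e+00],
       [ 0.00000000e+00,  0.00000000e+00,  0.00000000e+00,
         1.00000000e+00]])}
wrist {'fx': 324.06755545848284, 'fy': 324.06755545848284, 'cx': 249.8066412754736, 'cy': 194.60195859038333, 'k1': -0.03443288011131521, 'hand_eye': array([[ 4.58330249e-05,  9.59400961e-01,  2.82045730e-0
[... 391 characters left out ...]
       1.33869808e+00, -1.74097766e-01]), 'joint_velocities': array([ 0.00118679, -0.00040591, -0.00296632,  0.00028068,  0.00037983,
       -0.00086982]), 'joint_efforts': array([ 2.49470568e-04, -4.16913342e+01, -3.15525413e+01,  6.86174654e-02,
        3.10008007e-02, -6.01228089e-05]), 'eef_pos': array([ 0.14421812, -0.63325755,  0.20447221]), 'ee_rot': array([[-9.75068120e-01, -8.77565269e-05,  2.21905731e-01],
       [-2.21905554e-01,  1.70783787e-03, -9.75066669e-01],
       [-2.93410547e-04, -9.99998538e-01, -1.68473192e-03]]), 'ft_force': array([-1.0181403 ,  0.44108874,  0.33815173]), 'ft_torque': array([ 0.02899091,  0.01148861, -0.00269216]), 'gripper_width': 0.09434416992502241}
```

View pics/t0b.png

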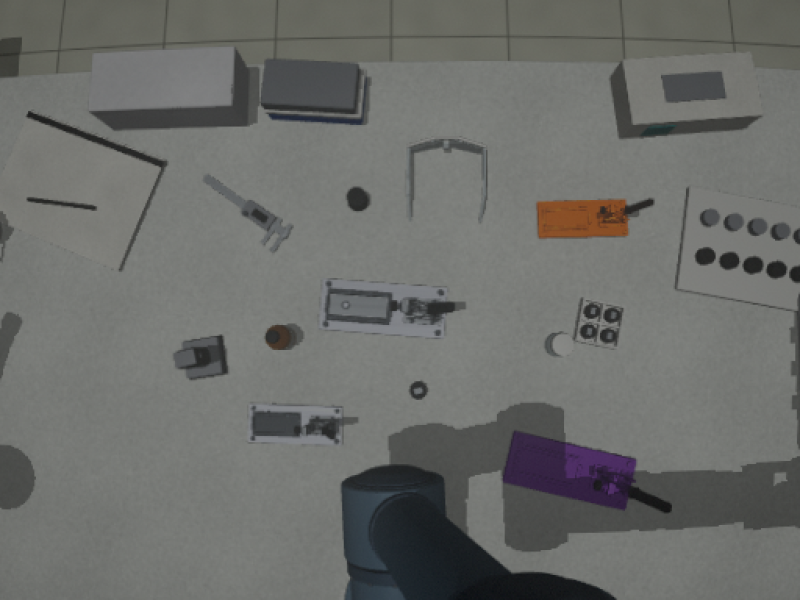

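View pics/s0b.png

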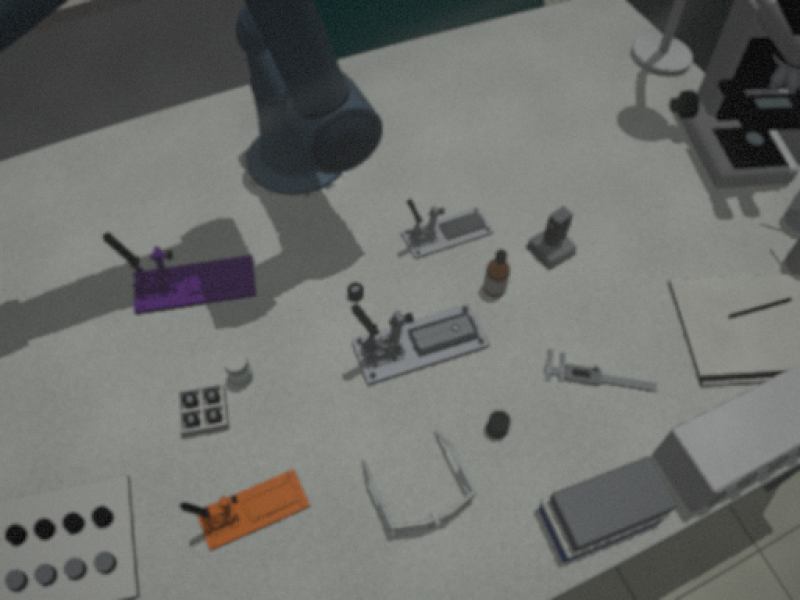

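The top view shows four jig-like things: orange (583,218), purple (570,470), small silver (295,424) and large silver (385,308). The large silver one is meant, because it is neither orange nor purple and is the larger of the rest. The microscope in its dock is at (203,357), and the bottle at (280,336) stands between it and the jig. I'll confirm with enlarged crops.

```bash
python3 - <<'E'
from h import *
t=cv2.imread('pics/t0.png'); s=cv2.imread('pics/s0.png')
def c(im,x,y,w,h,k): return cv2.convertScaleAbs(cv2.resize(im[y:y+h,x:x+w],None,fx=k,fy=k,interpolation=cv2.INTER_CUBIC),alpha=1.5)
# top jig 200..300,170..220 x8=800x... ; 
a=c(t,200,172,100,50,8)            #800x400
b=c(t,105,205,50,45,4)  #200x180
d=c(s,222,190,100,60,4)
e=c(s,330,125,50,50,4)
o=np.zeros((600,800,3),np.uint8); o[:400]=a; o[400:580,:200]=b; o[400:600,200:600]=d[:200]; o[400:600,600:]=e
cv2.imwrite('pics/c1.png',o)
E
```

```text
(no output)
```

View pics/c1.png

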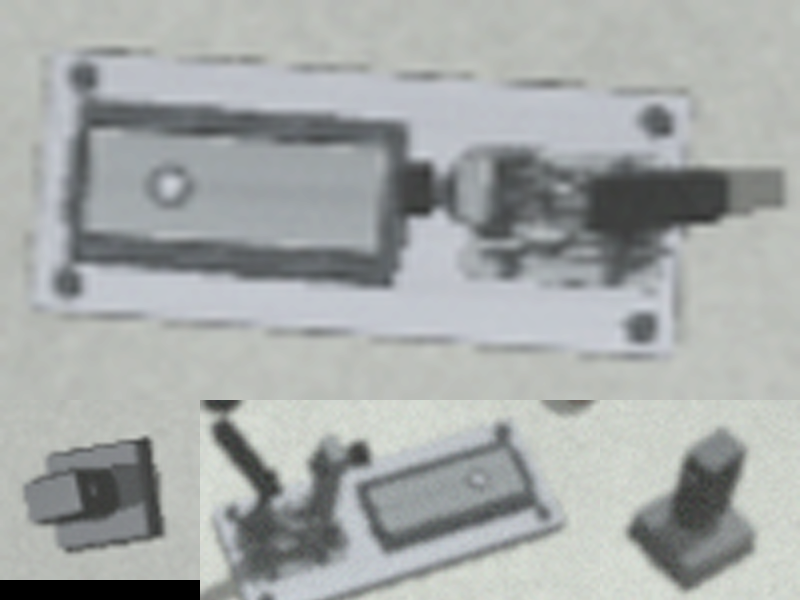

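```bash
python3 - <<'E'
from h import *
T=model('top');S=model('scene')
f=lambda x,y,k,ox,oy:((x+.5)/k-.5+ox,(y+.5)/k-.5+oy)
P=[atz(T,*f(x,y,8,200,172),.012) for x,y in((50,52),(690,93),(672,355),(33,308))]
P=np.array(P);print(P.round(4)); print('sizes',[np.linalg.norm(P[i]-P[(i+1)%4]).round(4) for i in range(4)])
print('holes',[atz(T,*f(x,y,8,200,172),.012).round(4) for x,y in((83,76),(655,120),(641,328),(67,284))])
X=(P[0]+P[3]-P[1]-P[2]);print('jig x yaw',np.degrees(np.arctan2(X[1],X[0])),'centre',P.mean(0))
w=atz(T,*f(170,186,8,200,172),.022);print('weld top',w,'scene',atz(S,*f(280,80,4,222,190),.022))
N=np.array([atz(T,*f(x,y,8,200,172),.022) for x,y in((85,128),(378,150),(372,248),(78,236))]);print('strip',N.round(4),N.mean(0))
print('scope top',atz(T,*f(56,97,4,105,205),.105),[atz(T,*f(x,y-400,4,105,205),.105).round(4) for x,y in((28,483),(78,470),(85,512),(35,524))])
print('scope scene',atz(S,*f(117,50,4,330,125),.105))
D=np.array([atz(T,*f(x,y-400,4,105,205),.024) for x,y in((50,455),(148,437),(160,535),(65,548))]);print('dock',D.round(4),D.mean(0))
E
```

```text
[[ 0.5668  0.1455  0.012 ]
 [ 0.5523 -0.0724  0.012 ]
 [ 0.4636 -0.0659  0.012 ]
 [ 0.4794  0.1504  0.012 ]]
sizes [np.float64(0.2184), np.float64(0.0889), np.float64(0.2168), np.float64(0.0875)]
holes [array([0.5585, 0.1341, 0.012 ]), array([ 0.5431, -0.0605,  0.012 ]), array([ 0.4727, -0.0555,  0.012 ]), array([0.4876, 0.1388, 0.012 ])]
jig x yaw 86.01012845947903 centre [0.51553256 0.03938796 0.012     ]
weld top [0.520169   0.10285477 0.022     ] scene [0.52037264 0.10401846 0.022     ]
strip [[0.5398 0.1318 0.022 ]
 [0.5322 0.0329 0.022 ]
 [0.4993 0.0348 0.022 ]
 [0.5033 0.1338 0.022 ]] [0.51865904 0.08331664 0.022     ]
scope top [0.42871119 0.35110334 0.105     ] [array([0.4373, 0.3696, 0.105 ]), array([0.4457, 0.3372, 0.105 ]), array([0.4195, 0.3321, 0.105 ]), array([0.4117, 0.3644, 0.105 ])]
scope scene [0.42932095 0.35331841 0.105     ]
dock [[0.4558 0.3868 0.024 ]
 [0.4684 0.3183 0.024 ]
 [0.4023 0.3088 0.024 ]
 [0.3928 0.3749 0.024 ]] [0.4298287 0.3471778 0.024    ]
```

The crops confirm the large silver jig with the strip and its bright weld spot. The plate measures about 218 x 88 mm, jig yaw is about 86°, and the origin is near (0.515, 0.031). The two weld readings agree within 1.2 mm, and the scope is at about (0.429, 0.352). I'll write a planner helper and start moving.

```bash
cat >> h.py <<'E'
from scipy.spatial.transform import Rotation as Ro
JO=np.array([.5150,.0314,0]); YAW=86.0
def jig(x,y,z):
    a=np.radians(YAW); return JO+np.array([np.cos(a)*x-np.sin(a)*y,np.sin(a)*x+np.cos(a)*y,z*1.0])/1000
def Rdown(zyaw): # tool z horizontal at yaw deg, y down
    a=np.radians(zyaw); z=np.array([np.cos(a),np.sin(a),0]); y=np.array([0,0,-1.]); return np.stack([np.cross(y,z),y,z],1)
def plan(targets,p=None,R=None,r=3):
    s=arm.sense(); p=np.array(s['eef_pos'] if p is None else p); R=np.array(s['ee_rot']) if R is None else R
    for q,Q in targets:
        print('sh',(R.T@(np.array(q)-p)/.2).round(r).tolist(),'turn',(np.degrees(Ro.from_matrix(R.T@Q).as_rotvec())/60).round(r).tolist())
E
python3 - <<'E'
from h import *
g=jig(-93,0,146);print(g)
W=[((.27,-.44,.32),Rdown(-55)),((.39,-.25,.32),Rdown(-30)),((g[0],g[1],.23),Rdown(-4))]
s=arm.sense();p,R=s['eef_pos'],s['ee_rot']
for w in W: plan([w],p,R); p,R=w
E
```

```text
[ 0.50851265 -0.06137346  0.146     ]
sh [-0.828, -0.576, -0.804] turn [0.002, -0.37, -0.001]
sh [-1.036, 0.0, -0.434] turn [0.0, -0.417, 0.0]
sh [-1.113, 0.45, 0.042] turn [0.0, -0.433, 0.0]
```

>>> {"name": "step_arm", "arguments": {
  "deltas": [
    [[-0.05, -0.1, -0.05], [0, -0.02, 0]],
    [[-0.15, -0.22, -0.15], [0, -0.06, 0]],
    [[-0.3, -0.36, -0.28], [0, -0.12, 0]],
    [[-0.45, -0.46, -0.41], [0, -0.19, 0]],
    [[-0.6, -0.54, -0.55], [0, -0.27, 0]],
    [[-0.73, -0.57, -0.68], [0, -0.33, 0]],
    [[-0.83, -0.58, -0.8], [0, -0.37, 0]]
  ]
}}

```text
time_s: 0.68
eef_pos: [0.2717, -0.4398, 0.3232]
ee_rot: [[-0.817, 0.001, 0.576], [-0.576, -0.002, -0.817], [0.0, -1.0, 0.003]]
ft_force: [-0.7, 0.2, 0.2]
gripper_width: 0.0942
```

>>> {"name": "step_arm", "arguments": {
  "deltas": [
    [[-0.15, 0, -0.06], [0, -0.06, 0]],
    [[-0.31, 0, -0.13], [0, -0.13, 0]],
    [[-0.48, 0, -0.2], [0, -0.2, 0]],
    [[-0.65, 0, -0.27], [0, -0.27, 0]],
    [[-0.82, 0, -0.34], [0, -0.34, 0]],
    [[-1.0, 0, -0.42], [0, -0.42, 0]]
  ]
}}

```text
time_s: 1.18
eef_pos: [0.3866, -0.2558, 0.3211]
ee_rot: [[-0.494, -0.0, 0.869], [-0.869, 0.0, -0.494], [-0.0, -1.0, -0.0]]
ft_force: [1.0, -0.2, 0.7]
gripper_width: 0.0939
```

```bash
python3 - <<'E'
from h import *
s=arm.sense();print(s['time_s'],s['eef_pos'],s['joint_pos']);g=jig(-93,0,146)
plan([((g[0],g[1],.23),Rdown(-4))])
E
```

```text
1.1833 [ 0.38657029 -0.25579053  0.32113492] [-8.29894628e-01 -2.84821960e-01  1.87148637e+00 -4.23760590e-05
  1.55516091e+00 -3.13208324e-01]
sh [-1.146, 0.456, 0.05] turn [0.0, -0.427, -0.0]
```

>>> {"name": "step_arm", "arguments": {
  "deltas": [
    [[-0.15, 0.02, 0.01], [0, -0.06, 0]],
    [[-0.32, 0.06, 0.01], [0, -0.13, 0]],
    [[-0.5, 0.12, 0.02], [0, -0.2, 0]],
    [[-0.68, 0.2, 0.03], [0, -0.28, 0]],
    [[-0.85, 0.28, 0.04], [0, -0.36, 0]],
    [[-0.95, 0.34, 0.04], [0, -0.41, 0]],
    [[-1.0, 0.38, 0.05], [0, -0.427, 0]],
    [[-1.0, 0.38, 0.05], [0, -0.427, 0]],
    [[-1.0, 0.38, 0.05], [0, -0.427, 0]]
  ]
}}

```text
time_s: 1.93
eef_pos: [0.4939, -0.0891, 0.2452]
ee_rot: [[-0.073, -0.001, 0.997], [-0.997, -0.0, -0.073], [0.0, -1.0, -0.001]]
ft_force: [1.4, -0.7, -0.0]
gripper_width: 0.094
```

```bash
python3 - <<'E'
from h import *
s=arm.sense();print(s['time_s'],s['eef_pos'],s['joint_pos']);g=jig(-93,0,146)
mt=model('wrist',s); im=save('wrist','w1.png'); np.savez('w1.npz',p=s['eef_pos'],R=s['ee_rot'])
cv2.imwrite('pics/w1b.png',cv2.convertScaleAbs(cv2.resize(im,(800,600),interpolation=3),alpha=1.4))
k=800/512
for n,q in dict(grip=g,weld=jig(72,0,22),end=jig(-100,0,172),c1=jig(-102,45,12),c2=jig(-102,-45,12),c3=jig(118,45,12)).items(): print(n,(proj(mt,q)*k).round(1))
plan([((g[0],g[1],.127),Rdown(-4))])
E
```

```text
1.9333 [ 0.49394699 -0.08907081  0.24519943] [-4.04399335e-01 -1.41642460e-01  1.88678269e+00 -4.88002411e-04
  1.39745294e+00 -3.31073797e-01]
grip [411.8 253.9]
weld [406.5  -7.8]
end [413.7 276.9]
c1 [350. 234.]
c2 [460.1 233.7]
c3 [342.7 -74.7]
sh [-0.147, 0.595, 0.061] turn [-0.0, -0.004, 0.001]
```

View pics/w1b.png

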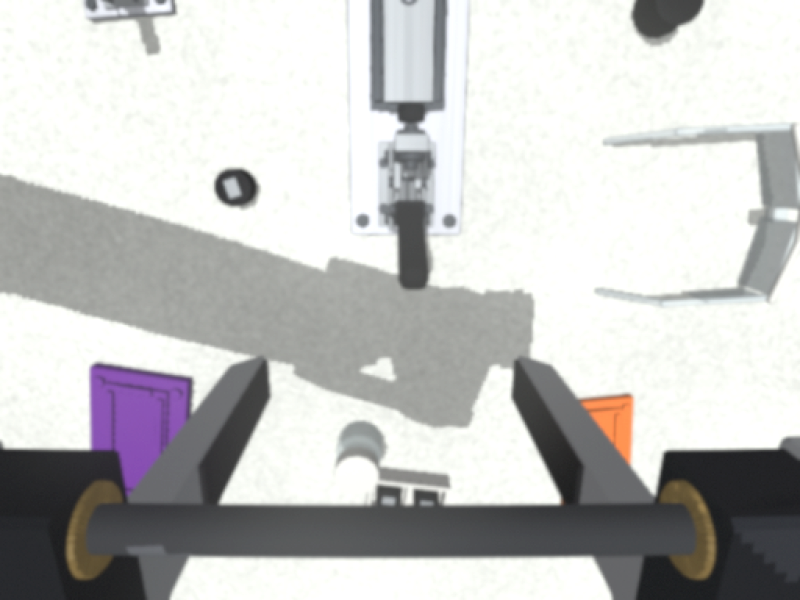

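The wrist view shows the end of the handle at (413,280), against a predicted (414,277). The plate corners are at (352,235) and (462,234), against predicted (350,234) and (460,234). They agree within 2 mm, so I'll go down and grip.

>>> {"name": "step_arm", "arguments": {
  "deltas": [
    [[-0.05, 0.02, 0.02], [0, 0, 0]],
    [[-0.1, 0.04, 0.045], [0, 0, 0]],
    [[-0.147, 0.08, 0.061], [0, 0, 0]],
    [[-0.147, 0.18, 0.061], [0, 0, 0]],
    [[-0.147, 0.3, 0.061], [0, 0, 0]],
    [[-0.147, 0.42, 0.061], [0, 0, 0]],
    [[-0.147, 0.53, 0.061], [0, 0, 0]],
    [[-0.147, 0.595, 0.061], [0, 0, 0]],
    [[-0.147, 0.595, 0.061], [0, 0, 0]]
  ]
}}

```text
time_s: 2.73
eef_pos: [0.5061, -0.059, 0.1225]
ee_rot: [[-0.073, -0.007, 0.997], [-0.997, 0.002, -0.073], [-0.002, -1.0, -0.007]]
ft_force: [-0.2, -0.1, -0.8]
gripper_width: 0.0936
```

>>> {"name": "step_arm", "arguments": {
  "jaw": -1,
  "deltas": [
    [[0, 0, 0], [0, 0, 0]],
    [[0, 0, 0], [0, 0, 0]],
    [[0, 0, 0], [0, 0, 0]],
    [[0, 0, 0], [0, 0, 0]],
    [[0, 0, 0], [0, 0, 0]],
    [[0, 0, 0], [0, 0, 0]],
    [[0, 0, 0], [0, 0, 0]],
    [[0, 0, 0], [0, 0, 0]],
    [[0, 0, 0], [0, 0, 0]],
    [[0, 0, 0], [0, 0, 0]]
  ]
}}

```text
time_s: 3.57
eef_pos: [0.5085, -0.0603, 0.1264]
ee_rot: [[-0.073, -0.0, 0.997], [-0.997, 0.0, -0.073], [-0.0, -1.0, -0.0]]
ft_force: [-0.1, 0.4, -0.1]
gripper_width: 0.0309
```

```bash
python3 - <<'E'
from h import *
s=arm.sense();print(s['time_s'],s['eef_pos'],s['ft_force'],s['gripper_width'])
p=jig(-93,0,127);R=np.array(s['ee_rot'])
# path relative
for x,z in((-93,146),(-107,144),(-120,140),(-130,134),(-139,127),(-145,119),(-150,109),(-153,96),(-155,78),(-156,61),(-156,50),(-156,47)):
    plan([(jig(x,0,z-19),R)],p,R)
E
```

```text
3.5667 [ 0.50847457 -0.06031955  0.12644968] [-0.0687751   0.38148895 -0.06584428] 0.03086527788689141
sh [0.0, 0.0, 0.0] turn [0.0, 0.0, 0.0]
sh [0.07, 0.01, 0.0] turn [0.0, 0.0, 0.0]
sh [0.135, 0.03, 0.0] turn [0.0, 0.0, 0.0]
sh [0.185, 0.06, 0.001] turn [0.0, 0.0, 0.0]
sh [0.23, 0.095, 0.001] turn [0.0, 0.0, 0.0]
sh [0.26, 0.135, 0.001] turn [0.0, 0.0, 0.0]
sh [0.285, 0.185, 0.001] turn [0.0, 0.0, 0.0]
sh [0.3, 0.25, 0.001] turn [0.0, 0.0, 0.0]
sh [0.31, 0.34, 0.001] turn [0.0, 0.0, 0.0]
sh [0.315, 0.425, 0.001] turn [0.0, 0.0, 0.0]
sh [0.315, 0.48, 0.001] turn [0.0, 0.0, 0.0]
sh [0.315, 0.495, 0.001] turn [0.0, 0.0, 0.0]
```

Fingers still closing.

>>> {"name": "step_arm", "arguments": {
  "deltas": [
    [[0, 0, 0], [0, 0, 0]],
    [[0, 0, 0], [0, 0, 0]],
    [[0, 0, 0], [0, 0, 0]],
    [[0, 0, 0], [0, 0, 0]],
    [[0, 0, 0], [0, 0, 0]]
  ]
}}

```text
time_s: 3.98
eef_pos: [0.508, -0.0603, 0.1264]
ee_rot: [[-0.073, -0.001, 0.997], [-0.997, 0.0, -0.073], [-0.0, -1.0, -0.001]]
ft_force: [-3.3, -0.4, 2.5]
gripper_width: 0.0161
```

>>> {"name": "step_arm", "arguments": {
  "deltas": [
    [[0.02, 0.003, 0], [0, 0, 0]],
    [[0.045, 0.006, 0], [0, 0, 0]],
    [[0.07, 0.01, 0], [0, 0, 0]],
    [[0.1, 0.019, 0], [0, 0, 0]],
    [[0.135, 0.03, 0], [0, 0, 0]],
    [[0.16, 0.044, 0], [0, 0, 0]],
    [[0.185, 0.06, 0], [0, 0, 0]],
    [[0.21, 0.078, 0], [0, 0, 0]],
    [[0.23, 0.095, 0], [0, 0, 0]],
    [[0.246, 0.115, 0], [0, 0, 0]],
    [[0.26, 0.135, 0], [0, 0, 0]],
    [[0.26, 0.135, 0], [0, 0, 0]]
  ]
}}

```text
time_s: 4.98
eef_pos: [0.5041, -0.1147, 0.1003]
ee_rot: [[-0.072, -0.002, 0.997], [-0.997, -0.004, -0.072], [0.004, -1.0, -0.002]]
ft_force: [-8.8, -7.5, 9.4]
gripper_width: 0.0162
```

>>> {"name": "step_arm", "arguments": {
  "deltas": [
    [[0.013, 0.025, 0], [0, 0, 0]],
    [[0.025, 0.05, 0], [0, 0, 0]],
    [[0.034, 0.08, 0], [0, 0, 0]],
    [[0.04, 0.115, 0], [0, 0, 0]],
    [[0.045, 0.16, 0], [0, 0, 0]],
    [[0.05, 0.205, 0], [0, 0, 0]],
    [[0.053, 0.25, 0], [0, 0, 0]],
    [[0.055, 0.29, 0], [0, 0, 0]],
    [[0.055, 0.32, 0], [0, 0, 0]],
    [[0.055, 0.345, 0], [0, 0, 0]],
    [[0.055, 0.345, 0], [0, 0, 0]]
  ]
}}

```text
time_s: 5.9
eef_pos: [0.5031, -0.1249, 0.0296]
ee_rot: [[-0.072, -0.002, 0.997], [-0.997, -0.003, -0.072], [0.003, -1.0, -0.002]]
ft_force: [-5.5, -6.4, 0.2]
gripper_width: 0.0155
```

>>> {"name": "step_arm", "arguments": {
  "deltas": [
    [[0, 0.01, 0], [0, 0, 0]],
    [[0, 0.02, 0], [0, 0, 0]],
    [[0, 0.02, 0], [0, 0, 0]]
  ]
}}

```text
time_s: 6.15
eef_pos: [0.5031, -0.1247, 0.026]
ee_rot: [[-0.072, -0.002, 0.997], [-0.997, -0.002, -0.072], [0.002, -1.0, -0.002]]
ft_force: [-5.6, -6.3, 0.9]
gripper_width: 0.0157
```

```bash
python3 - <<'E'
from h import *
s=arm.sense();print(s['time_s'],s['eef_pos'],s['ft_force'],s['gripper_width'])
a=save('scene','s2.png');b=save('wrist','w2.png')
x=cv2.resize(a[175:265,215:335],(600,450),interpolation=3)
y=cv2.resize(b[:,100:400],None,fx=.65,fy=.65)
o=np.zeros((450,800,3),np.uint8);o[:,:600]=x;o[:y.shape[0],600:800]=y[:,:200]
cv2.imwrite('pics/c2.png',cv2.convertScaleAbs(o,alpha=1.5))
E
```

```text
6.15 [ 0.50310685 -0.12467787  0.02595082] [-5.57289733 -6.26059792  0.92447443] 0.015737730795920175Traceback (most recent call last):
  File "<stdin>", line 6, in <module>
ValueError: could not broadcast input array from shape (250,195,3) into shape (250,200,3)
```

```bash
python3 - <<'E'
from h import *
a=cv2.imread('pics/s2.png');b=cv2.imread('pics/w2.png')
x=cv2.resize(a[170:260,215:335],(480,360),interpolation=3)
y=cv2.resize(b[:230,110:400],(320,254))
o=np.zeros((360,800,3),np.uint8);o[:,:480]=x;o[:254,480:]=y
cv2.imwrite('pics/c2.png',cv2.convertScaleAbs(o,alpha=1.5))
E
```

```text
(no output)
```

View pics/c2.png

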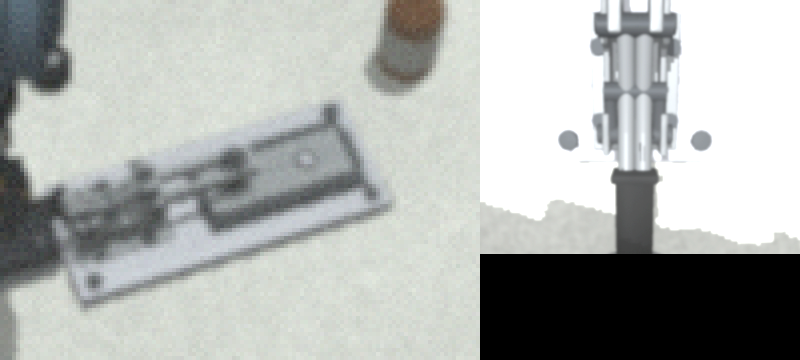

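The arm lies level over the strip with its tip on it, and the handle is low. Force is still small, so I'll press a little further to feel the stop.

>>> {"name": "step_arm", "arguments": {
  "deltas": [
    [[0, 0.01, 0], [0, 0, 0]],
    [[0, 0.02, 0], [0, 0, 0]],
    [[0, 0.03, 0], [0, 0, 0]],
    [[0, 0.03, 0], [0, 0, 0]]
  ]
}}

```text
time_s: 6.58
eef_pos: [0.5031, -0.1243, 0.0198]
ee_rot: [[-0.072, -0.002, 0.997], [-0.997, -0.002, -0.072], [0.002, -1.0, -0.002]]
ft_force: [-4.8, -5.1, -0.5]
gripper_width: 0.0158
```

>>> {"name": "step_arm", "arguments": {
  "jaw": 1,
  "deltas": [
    [[0, 0, 0], [0, 0, 0]],
    [[0, 0, 0], [0, 0, 0]],
    [[0, 0, 0], [0, 0, 0]],
    [[0, 0, 0], [0, 0, 0]],
    [[0, 0, 0], [0, 0, 0]],
    [[0, 0, 0], [0, 0, 0]],
    [[0, -0.05, 0], [0, 0, 0]],
    [[0, -0.2, 0], [0, 0, 0]],
    [[0, -0.4, 0], [0, 0, 0]],
    [[0, -0.6, 0], [0, 0, 0]],
    [[0, -0.75, 0], [0, 0, 0]],
    [[0, -0.8, 0], [0, 0, 0]]
  ]
}}

```text
time_s: 7.58
eef_pos: [0.5068, -0.1243, 0.1871]
ee_rot: [[-0.072, 0.009, 0.997], [-0.997, -0.004, -0.072], [0.004, -1.0, 0.01]]
ft_force: [-0.5, -0.1, 1.0]
gripper_width: 0.0919
```

```bash
python3 - <<'E'
from h import *
s=arm.sense();print(s['time_s'],s['eef_pos'],s['ft_force'],s['gripper_width'])
mt=model('wrist',s);S=model('scene')
b=save('wrist','w3.png');a=save('scene','s3.png')
print('wrist',[ (n,proj(mt,jig(*q)).round(1)) for n,q in dict(end50=(-183,0,50),grip50=(-156,0,50),end61=(-183,0,61),c=(-102,45,12),c2=(-102,-45,12)).items()])
print('scene',[ (n,proj(S,jig(*q)).round(1)) for n,q in dict(end50=(-183,0,50),grip=(-156,0,50),end61=(-183,0,61),endlow=(-183,0,38)).items()])
x=cv2.resize(a[175:265,200:300],(450,405),interpolation=3)
y=cv2.resize(b[:270,150:380],(345,405))
o=np.zeros((405,800,3),np.uint8);o[:,:450]=x;o[:,455:]=y
cv2.imwrite('pics/c3.png',cv2.convertScaleAbs(o,alpha=1.1))
E
```

```text
7.5833 [ 0.50675048 -0.12433112  0.18713578] [-0.54596206 -0.0984422   0.97396266] 0.09189340411249271
wrist [('end50', array([245.4, 208.3])), ('grip50', array([245.2, 183. ])), ('end61', array([245.4, 211.9])), ('c', array([203.1, 125.7])), ('c2', array([286.8, 125.4]))]
scene [('end50', array([198.5, 233.2])), ('grip', array([208.8, 230. ])), ('end61', array([198.1, 231.1])), ('endlow', array([199. , 235.5]))]
```

View pics/c3.png

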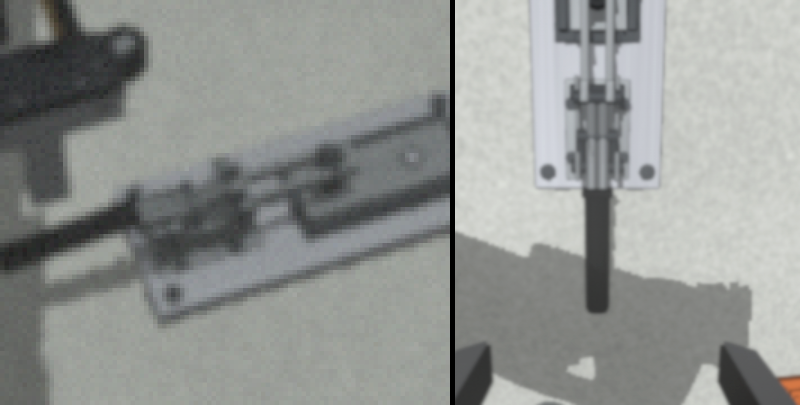

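The clamp is locked. The handle end is at wrist pixel (244.7,208), matching the stop prediction of (245,208) rather than dead centre at (245,212), and it stayed there after release. Now to the microscope.

>>> {"name": "step_arm", "arguments": {
  "deltas": [
    [[-0.05, -0.08, 0], [0, -0.01, 0]],
    [[-0.15, -0.17, -0.02], [0, -0.02, 0]],
    [[-0.28, -0.25, -0.04], [0, -0.03, 0]],
    [[-0.45, -0.3, -0.07], [0, -0.05, 0]],
    [[-0.62, -0.32, -0.1], [0, -0.07, 0]],
    [[-0.8, -0.32, -0.12], [0, -0.09, 0]],
    [[-0.98, -0.32, -0.15], [0, -0.11, 0]]
  ]
}}

```text
time_s: 8.27
eef_pos: [0.4869, 0.076, 0.2421]
ee_rot: [[0.043, -0.004, 0.999], [-0.999, 0.0, 0.043], [-0.0, -1.0, -0.003]]
ft_force: [1.4, 0.6, -1.2]
gripper_width: 0.0938
```

>>> {"name": "step_arm", "arguments": {
  "deltas": [
    [[-0.18, 0, -0.03], [0, -0.02, 0]],
    [[-0.36, 0, -0.06], [0, -0.05, 0]],
    [[-0.54, 0, -0.09], [0, -0.07, 0]],
    [[-0.72, 0, -0.12], [0, -0.09, 0]],
    [[-0.9, 0, -0.15], [0, -0.11, 0]],
    [[-0.98, 0, -0.16], [0, -0.12, 0]]
  ]
}}

```text
time_s: 8.77
eef_pos: [0.4453, 0.2718, 0.2414]
ee_rot: [[0.172, -0.005, 0.985], [-0.985, -0.001, 0.172], [-0.0, -1.0, -0.005]]
ft_force: [0.3, -0.2, -0.2]
gripper_width: 0.0939
```

```bash
python3 - <<'E'
from h import *
s=arm.sense();print(s['time_s'],s['eef_pos'],s['joint_pos'])
plan([((.429,.352,.21),Rdown(10))])
E
```

```text
8.7667 [0.44526905 0.27175612 0.24135883] [ 3.29868561e-01 -8.58947938e-02  1.84290360e+00  9.92587207e-04
  1.38960900e+00  1.57310005e-01]
sh [-0.409, 0.157, -0.011] turn [0.005, -0.002, -0.0]
```

>>> {"name": "step_arm", "arguments": {
  "deltas": [
    [[-0.12, 0.04, 0], [0, 0, 0]],
    [[-0.24, 0.09, -0.005], [0, 0, 0]],
    [[-0.34, 0.13, -0.01], [0, 0, 0]],
    [[-0.4, 0.15, -0.01], [0, 0, 0]],
    [[-0.41, 0.157, -0.01], [0, 0, 0]],
    [[-0.41, 0.157, -0.01], [0, 0, 0]],
    [[-0.41, 0.157, -0.01], [0, 0, 0]]
  ]
}}

```text
time_s: 9.35
eef_pos: [0.4323, 0.3487, 0.2126]
ee_rot: [[0.167, -0.001, 0.986], [-0.986, -0.001, 0.167], [0.001, -1.0, -0.001]]
ft_force: [-0.2, -0.9, 0.3]
gripper_width: 0.0943
```

```bash
python3 - <<'E'
from h import *
s=arm.sense();print(s['time_s'],s['eef_pos'],s['ee_rot'],s['joint_pos'])
mt=model('wrist',s); np.savez('w4.npz',p=s['eef_pos'],R=s['ee_rot'])
b=save('wrist','w4.png')
cv2.imwrite('pics/w4b.png',cv2.convertScaleAbs(cv2.resize(b[90:300,110:390],(800,600),interpolation=3),alpha=1.2))
k=800/280
for n,q in dict(top=(.429,.352,.105),axis24=(.429,.352,.024)).items(): print(n,(proj(mt,q)-[110,90])*k)
E
```

```text
9.35 [0.43230046 0.3487214  0.2125538 ] [[ 1.67023807e-01 -7.45779571e-04  9.85952581e-01]
 [-9.85952627e-01 -8.18311154e-04  1.67023195e-01]
 [ 6.82253507e-04 -9.99999387e-01 -8.71980771e-04]] [ 4.74845743e-01  1.87213073e-02  1.79418103e+00 -3.98322655e-04
  1.32972773e+00  3.07131001e-01]
top [390.1569518  278.04559635]
axis24 [392.15970367 225.52719557]
```

View pics/w4b.png

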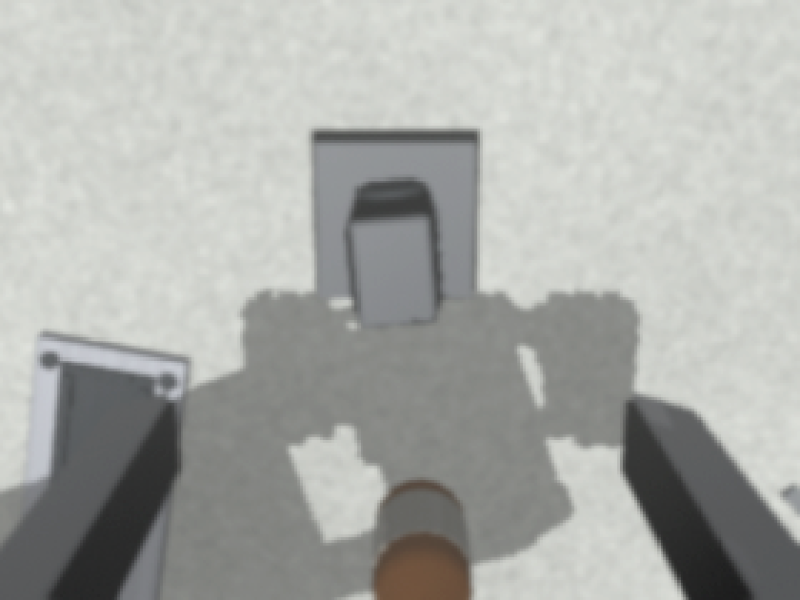

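```bash
python3 - <<'E'
from h import *
d=np.load('w4.npz'); mt=model('wrist',dict(eef_pos=d['p'],ee_rot=d['R']))
k=800/280
f=lambda x,y,z:atz(mt,(x+.5)/k-.5+110,(y+.5)/k-.5+90,z)
P=np.array([f(x,y,.105) for x,y in((349,220),(436,213),(439,321),(361,326))]);print(P.round(4),P.mean(0))
for i in range(4):
    v=P[(i+1)%4]-P[i];print(np.linalg.norm(v).round(4),np.degrees(np.arctan2(v[1],v[0])).round(1))
D=np.array([f(*q,.024) for q in((313,140),(478,140),(476,297),(316,297))]);print(D.round(4));v=D[1]-D[0];print(np.linalg.norm(v),np.degrees(np.arctan2(v[1],v[0])))
b=cv2.imread('pics/w4.png'); c=cv2.convertScaleAbs(b[150:210,215:275],alpha=1.6)
cv2.imwrite('pics/w4c.png',cv2.resize(c,(600,600),interpolation=cv2.INTER_CUBIC))
E
```

```text
[[0.4127 0.3688 0.105 ]
 [0.4394 0.3756 0.105 ]
 [0.4467 0.3406 0.105 ]
 [0.4219 0.3347 0.105 ]] [0.43019988 0.35492432 0.105     ]
0.0275 14.3
0.0357 -78.2
0.0255 -166.5
0.0353 105.1
[[0.3921 0.3811 0.024 ]
 [0.4563 0.392  0.024 ]
 [0.4678 0.3284 0.024 ]
 [0.4024 0.3173 0.024 ]]
0.06518592464003367 9.611219620650768
```

View pics/w4c.png

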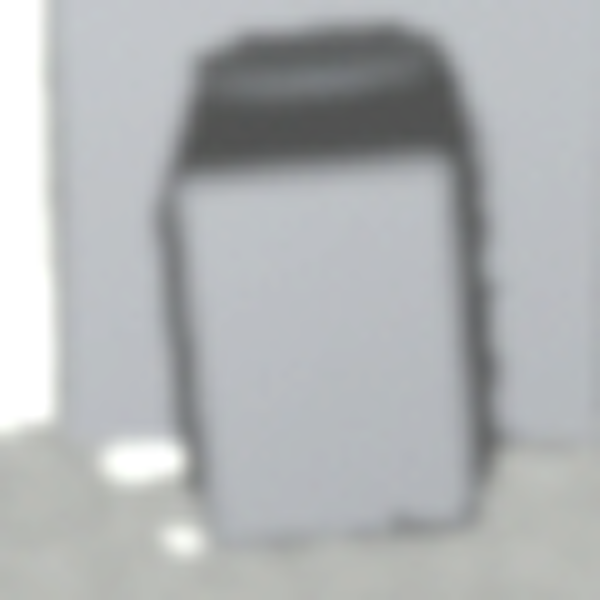

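The zoom shows the scope's top face at (183,183) (450,160) (472,522) (220,542), turned about 4.7° from the tool, so the jaws need a yaw of 14.3°. The dock centre (0.4297, 0.3547) agrees with the scope centre.

```bash
python3 - <<'E'
from h import *
d=np.load('w4.npz'); mt=model('wrist',dict(eef_pos=d['p'],ee_rot=d['R']))
P=np.array([atz(mt,(x+.5)/10-.5+215,(y+.5)/10-.5+150,.105) for x,y in((183,183),(450,160),(472,522),(220,542))]);print(P.mean(0))
for i in range(4):
    v=P[(i+1)%4]-P[i];print(np.linalg.norm(v).round(4),np.degrees(np.arctan2(v[1],v[0])).round(1))
plan([((.4295,.3545,.2),Rdown(14.3)),((.4295,.3545,.057),Rdown(14.3))])
E
```

```text
[0.42966414 0.35432681 0.105     ]
0.0242 14.6
0.0343 -76.5
0.0236 -165.6
0.0342 104.6
sh [-0.031, 0.065, -0.011] turn [-0.0, -0.079, 0.0]
sh [-0.032, 0.78, -0.011] turn [-0.0, -0.079, 0.0]
```

>>> {"name": "step_arm", "arguments": {
  "deltas": [
    [[-0.015, 0.02, -0.005], [0, -0.04, 0]],
    [[-0.031, 0.06, -0.011], [0, -0.079, 0]],
    [[-0.031, 0.16, -0.011], [0, -0.079, 0]],
    [[-0.031, 0.3, -0.011], [0, -0.079, 0]],
    [[-0.031, 0.44, -0.011], [0, -0.079, 0]],
    [[-0.031, 0.57, -0.011], [0, -0.079, 0]],
    [[-0.031, 0.68, -0.011], [0, -0.079, 0]],
    [[-0.031, 0.75, -0.011], [0, -0.079, 0]],
    [[-0.031, 0.78, -0.011], [0, -0.079, 0]],
    [[-0.031, 0.78, -0.011], [0, -0.079, 0]],
    [[-0.031, 0.78, -0.011], [0, -0.079, 0]]
  ]
}}

```text
time_s: 10.32
eef_pos: [0.4299, 0.3551, 0.058]
ee_rot: [[0.248, 0.001, 0.969], [-0.969, 0.001, 0.248], [-0.0, -1.0, 0.001]]
ft_force: [0.4, 0.2, -0.3]
gripper_width: 0.0941
```

>>> {"name": "step_arm", "arguments": {
  "jaw": -1,
  "deltas": [
    [[0, 0, 0], [0, 0, 0]],
    [[0, 0, 0], [0, 0, 0]],
    [[0, 0, 0], [0, 0, 0]],
    [[0, 0, 0], [0, 0, 0]],
    [[0, 0, 0], [0, 0, 0]],
    [[0, 0, 0], [0, 0, 0]],
    [[0, 0, 0], [0, 0, 0]],
    [[0, 0, 0], [0, 0, 0]],
    [[0, 0, 0], [0, 0, 0]],
    [[0, 0, 0], [0, 0, 0]],
    [[0, 0, 0], [0, 0, 0]],
    [[0, 0, 0], [0, 0, 0]]
  ]
}}

```text
time_s: 11.32
eef_pos: [0.4289, 0.3552, 0.057]
ee_rot: [[0.248, -0.0, 0.969], [-0.969, -0.0, 0.248], [0.0, -1.0, -0.0]]
ft_force: [-0.6, -0.4, -1.2]
gripper_width: 0.0298
```

>>> {"name": "step_arm", "arguments": {
  "deltas": [
    [[0, 0, 0], [0, 0, 0]],
    [[0, 0, 0], [0, 0, 0]],
    [[0, 0, 0], [0, 0, 0]],
    [[0, 0, 0], [0, 0, 0]]
  ]
}}

```text
time_s: 11.65
eef_pos: [0.4289, 0.3552, 0.057]
ee_rot: [[0.248, -0.0, 0.969], [-0.969, -0.0, 0.248], [-0.0, -1.0, -0.0]]
ft_force: [-0.1, 0.4, -0.4]
gripper_width: 0.0301
```

>>> {"name": "step_arm", "arguments": {
  "deltas": [
    [[0, -0.02, 0], [0, 0, 0]],
    [[0, -0.06, 0], [0, 0, 0]],
    [[0, -0.12, 0], [0, 0, 0]],
    [[0, -0.2, 0], [0, 0, 0]],
    [[0, -0.3, 0], [0, 0, 0]],
    [[0, -0.4, 0], [0, 0, 0]],
    [[0, -0.5, 0], [0, 0, 0]],
    [[0, -0.6, 0], [0, 0, 0]],
    [[0, -0.69, 0], [0, 0, 0]],
    [[0, -0.76, 0], [0, 0, 0]],
    [[0, -0.8, 0], [0, 0, 0]],
    [[0, -0.8, 0], [0, 0, 0]]
  ]
}}

```text
time_s: 12.65
eef_pos: [0.4301, 0.3559, 0.2203]
ee_rot: [[0.248, 0.005, 0.969], [-0.969, 0.002, 0.248], [-0.001, -1.0, 0.005]]
ft_force: [0.4, -0.5, -1.4]
gripper_width: 0.03
```

```bash
python3 - <<'E'
from h import *
s=arm.sense();print(s['time_s'],s['eef_pos'],s['ft_force'],s['gripper_width'])
w=jig(72,0,0);print(w)
plan([((w[0],w[1],.217),Rdown(-4))])
E
```

```text
12.65 [0.4301118  0.35587398 0.22027085] [ 0.39717564 -0.47854877 -1.39072833] 0.029966072145128662
[0.52002247 0.10322461 0.        ]
sh [1.335, 0.015, 0.121] turn [-0.005, 0.306, -0.002]
```

>>> {"name": "step_arm", "arguments": {
  "deltas": [
    [[0.03, 0, 0], [0, 0.01, 0]],
    [[0.09, 0, 0.01], [0, 0.02, 0]],
    [[0.17, 0, 0.02], [0, 0.04, 0]],
    [[0.27, 0, 0.03], [0, 0.06, 0]],
    [[0.37, 0, 0.04], [0, 0.08, 0]],
    [[0.47, 0, 0.05], [0, 0.11, 0]],
    [[0.56, 0, 0.06], [0, 0.13, 0]],
    [[0.63, 0, 0.07], [0, 0.15, 0]],
    [[0.68, 0, 0.075], [0, 0.16, 0]],
    [[0.7, 0, 0.08], [0, 0.165, 0]],
    [[0.7, 0, 0.08], [0, 0.165, 0]]
  ]
}}

```text
time_s: 13.57
eef_pos: [0.4793, 0.2225, 0.2164]
ee_rot: [[0.076, -0.001, 0.997], [-0.997, -0.0, 0.076], [0.0, -1.0, -0.001]]
ft_force: [0.3, 0.6, -1.1]
gripper_width: 0.0296
```

```bash
python3 - <<'E'
from h import *
s=arm.sense();print(s['time_s'],s['eef_pos'],s['ft_force'],s['gripper_width'])
w=jig(72,0,0);print(w)
plan([((w[0],w[1],.217),Rdown(-4))])
E
```

```text
13.5667 [0.47927732 0.22254542 0.21636704] [ 0.27016177  0.56667845 -1.09660018] 0.029583752427527227
[0.52002247 0.10322461 0.        ]
sh [0.61, -0.003, 0.157] turn [0.001, 0.14, 0.0]
```

>>> {"name": "step_arm", "arguments": {
  "deltas": [
    [[0.03, 0, 0.01], [0, 0.01, 0]],
    [[0.09, 0, 0.025], [0, 0.02, 0]],
    [[0.17, 0, 0.045], [0, 0.04, 0]],
    [[0.26, 0, 0.065], [0, 0.06, 0]],
    [[0.35, 0, 0.09], [0, 0.08, 0]],
    [[0.43, 0, 0.11], [0, 0.1, 0]],
    [[0.51, 0, 0.13], [0, 0.12, 0]],
    [[0.57, 0, 0.15], [0, 0.13, 0]],
    [[0.6, 0, 0.157], [0, 0.14, 0]],
    [[0.61, 0, 0.157], [0, 0.14, 0]],
    [[0.61, 0, 0.157], [0, 0.14, 0]],
    [[0.61, 0, 0.157], [0, 0.14, 0]]
  ]
}}

```text
time_s: 14.57
eef_pos: [0.5199, 0.1049, 0.217]
ee_rot: [[-0.068, -0.0, 0.998], [-0.998, 0.0, -0.068], [-0.0, -1.0, -0.0]]
ft_force: [-0.2, -0.1, -0.3]
gripper_width: 0.0297
```

```bash
python3 - <<'E'
from h import *
s=arm.sense();print(s['time_s'],s['eef_pos'],s['ft_force'],s['gripper_width'])
np.savez('w5.npz',p=s['eef_pos'],R=s['ee_rot']); mt=model('wrist',s);S=model('scene')
b=save('wrist','w5.png');a=save('scene','s5.png')
p=np.array(s['eef_pos'])
for n,q in dict(weld=jig(72,0,22),c3=jig(118,45,12),c4=jig(118,-45,12),scopetop=(p[0],p[1],p[2]+.048),nose=(p[0],p[1],p[2]-.051)).items(): print(n,'w',proj(mt,q).round(1),'s',proj(S,q).round(1))
x=cv2.resize(a[120:250,240:370],(390,390),interpolation=3)
y=cv2.resize(b[40:300,115:385],(405,390),interpolation=3)
cv2.imwrite('pics/c5.png',cv2.convertScaleAbs(np.hstack([x,y]),alpha=1.2))
E
```

```text
14.5667 [0.51989851 0.10485527 0.21701096] [-0.17529507 -0.06780131 -0.29044063] 0.029657048714179877
weld w [249.5 172.5] s [291.3 209.6]
c3 w [211.2 132.3] s [300.  193.7]
c4 w [287.9 132.4] s [313.5 220. ]
scopetop w [248.7 283.7] s [299.9 151.6]
nose w [249.1 212.1] s [296.3 177.7]
```

View pics/c5.png

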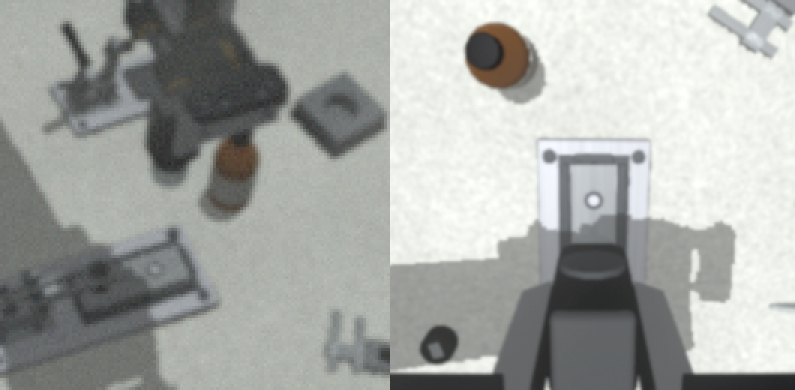

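The wrist view shows the weld at (251,173) against a predicted (249.5,172.5). The scope axis shows the same +2 px offset, so that is a camera bias and the lateral position is good. The scope's top edge is level, so it is square to the jaws. Going down slowly.

>>> {"name": "step_arm", "arguments": {
  "deltas": [
    [[0.002, 0.03, 0], [0, 0, 0]],
    [[0.004, 0.09, 0], [0, 0, 0]],
    [[0.007, 0.16, 0], [0, 0, 0]],
    [[0.007, 0.24, 0], [0, 0, 0]],
    [[0.007, 0.32, 0], [0, 0, 0]],
    [[0.007, 0.4, 0], [0, 0, 0]],
    [[0.007, 0.47, 0], [0, 0, 0]],
    [[0.007, 0.53, 0], [0, 0, 0]],
    [[0.007, 0.58, 0], [0, 0, 0]],
    [[0.007, 0.62, 0], [0, 0, 0]],
    [[0.007, 0.64, 0], [0, 0, 0]],
    [[0.007, 0.64, 0], [0, 0, 0]]
  ]
}}

```text
time_s: 15.67
eef_pos: [0.5194, 0.103, 0.0881]
ee_rot: [[-0.068, -0.002, 0.998], [-0.998, 0.0, -0.068], [0.0, -1.0, -0.002]]
ft_force: [0.3, 1.2, -0.9]
gripper_width: 0.0299
```

```bash
python3 - <<'E'
from h import *
s=arm.sense();print(s['time_s'],s['eef_pos'],s['ft_force'],s['gripper_width'])
mt=model('wrist',s);S=model('scene')
b=save('wrist','w6.png');a=save('scene','s6.png')
p=np.array(s['eef_pos'])
for n,q in dict(weld=jig(72,0,22),c3=jig(118,45,12),c4=jig(118,-45,12),stripend1=jig(100,18,22),stripend2=jig(100,-18,22),nose=(p[0],p[1],p[2]-.051),noseUp=(p[0],p[1],p[2]-.025)).items(): print(n,'w',proj(mt,q).round(1),'s',proj(S,q).round(1))
x=cv2.resize(a[150:240,260:340],(400,450),interpolation=3)
y=cv2.resize(b[60:285,150:350],(400,450),interpolation=3)
cv2.imwrite('pics/c6.png',cv2.convertScaleAbs(np.hstack([x,y]),alpha=1.5))
E
```

```text
15.6667 [0.5194135  0.10303514 0.08806772] [ 0.26876301  1.23250483 -0.85481261] 0.029884919155818743
weld w [250.  205.4] s [291.3 209.6]
c3 w [193.1 146. ] s [300.  193.7]
c4 w [307.1 146.2] s [313.5 220. ]
stripend1 w [226.8 171.1] s [298.2 201.3]
stripend2 w [273.3 171.2] s [303.6 211.9]
nose w [249.2 212. ] s [291.6 206.5]
noseUp w [249.1 224.9] s [292.3 201.1]
```

View pics/c6.png

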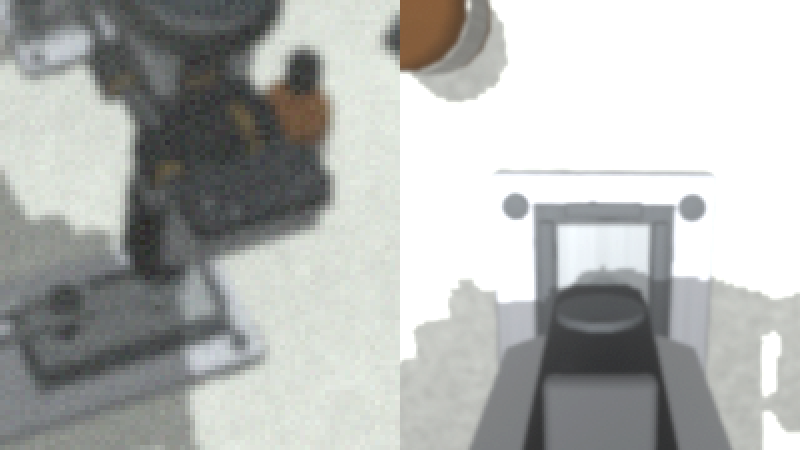

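```bash
python3 - <<'E'
from h import *
s=arm.sense();mt=model('wrist',s);p=np.array(s['eef_pos']);R=np.array(s['ee_rot'])
print(s['time_s'],p)
# top face front edge -17.1 mm from axis, seen row (375.5+.5)/2-.5+60
for off in(-2,-1,0,1,2):
    print(off,'topfront',proj(mt,p+R@[(-17.1+off)/1000,-.048,0]).round(1),'bodylow',proj(mt,p+R@[(-20+off)/1000,.020,0]).round(1),'noselow',proj(mt,p+R@[(-15+off)/1000,.051,0]).round(1))
plan([(jig(72,0,83.0),Rdown(-4))])
E
```

```text
15.7667 [0.52044014 0.10302776 0.08950137]
-2 topfront [248.7 246.1] bodylow [249.  195.9] noselow [249.  190.4]
-1 topfront [248.7 248.2] bodylow [249.  197.4] noselow [249.  191.7]
0 topfront [248.7 250.2] bodylow [249.  198.9] noselow [249. 193.]
1 topfront [248.7 252.2] bodylow [249.  200.4] noselow [249.  194.2]
2 topfront [248.7 254.2] bodylow [249.  201.9] noselow [249.  195.5]
sh [-0.001, 0.033, -0.002] turn [-0.001, 0.001, -0.0]
```

>>> {"name": "step_arm", "arguments": {
  "deltas": [
    [[0, 0.01, 0], [0, 0, 0]],
    [[0, 0.02, 0], [0, 0, 0]],
    [[0, 0.03, 0], [0, 0, 0]],
    [[0, 0.032, 0], [0, 0, 0]],
    [[0, 0.032, 0], [0, 0, 0]],
    [[0, 0.032, 0], [0, 0, 0]],
    [[0, 0.032, 0], [0, 0, 0]],
    [[0, 0.032, 0], [0, 0, 0]]
  ]
}}

```text
time_s: 16.43
eef_pos: [0.5201, 0.103, 0.0828]
ee_rot: [[-0.068, 0.0, 0.998], [-0.998, 0.0, -0.068], [-0.0, -1.0, 0.0]]
ft_force: [-0.4, 0.5, -0.7]
gripper_width: 0.0295
```

```bash
python3 - <<'E'
from h import *
s=arm.sense();print(s['time_s'],s['eef_pos'],s['ee_rot'],s['ft_force'],s['gripper_width'])
mt=model('wrist',s);S=model('scene')
b=save('wrist','w7.png');a=save('scene','s7.png'); print(arm.sense()['eef_pos'])
p=np.array(s['eef_pos']);R=np.array(s['ee_rot'])
for n,q in dict(weld=jig(72,0,22),c3=jig(118,45,12),c4=jig(118,-45,12),stripend1=jig(100,18,22),stripend2=jig(100,-18,22),tf=p+R@[-.0171,-.048,0],tb=p+R@[.0171,-.048,0],nose=p+R@[0,.051,0],nL=p+R@[0,.051,-.015],nF=p+R@[-.015,.051,0]).items(): print(n,'w',proj(mt,q).round(1),'s',proj(S,q).round(1))
y=cv2.resize(b[140:340,185:315],(390,600),interpolation=3)
x=cv2.resize(a[180:230,265:325],(400,333),interpolation=3)
o=np.zeros((600,790,3),np.uint8);o[:,:390]=cv2.convertScaleAbs(y,alpha=1.3);o[:333,390:]=cv2.convertScaleAbs(x,alpha=2)
cv2.imwrite('pics/c7.png',o)
E
```

```text
16.4333 [0.52010514 0.10299679 0.08278958] [[-6.83679124e-02  2.50070312e-04  9.97660146e-01]
 [-9.97660176e-01  2.59552563e-05 -6.83679210e-02]
 [-4.29913121e-05 -9.99999968e-01  2.47710685e-04]] [-0.4479831   0.51303155 -0.71213181] 0.029496074353970735
[0.5200295  0.10301381 0.08271931]
weld w [248.9 207.6] s [291.3 209.6]
c3 w [190.8 147. ] s [300.  193.7]
c4 w [307.1 147.2] s [313.5 220. ]
stripend1 w [225.2 172.6] s [298.2 201.3]
stripend2 w [272.7 172.7] s [303.6 211.9]
tf w [248.7 250.2] s [300.8 184.5]
tb w [248.8 315. ] s [288.1 188.3]
nose w [249.  212.1] s [291.5 207.7]
nL w [229.2 212.1] s [289.3 203.3]
nF w [249. 193.] s [296.7 206.1]
```

View pics/c7.png

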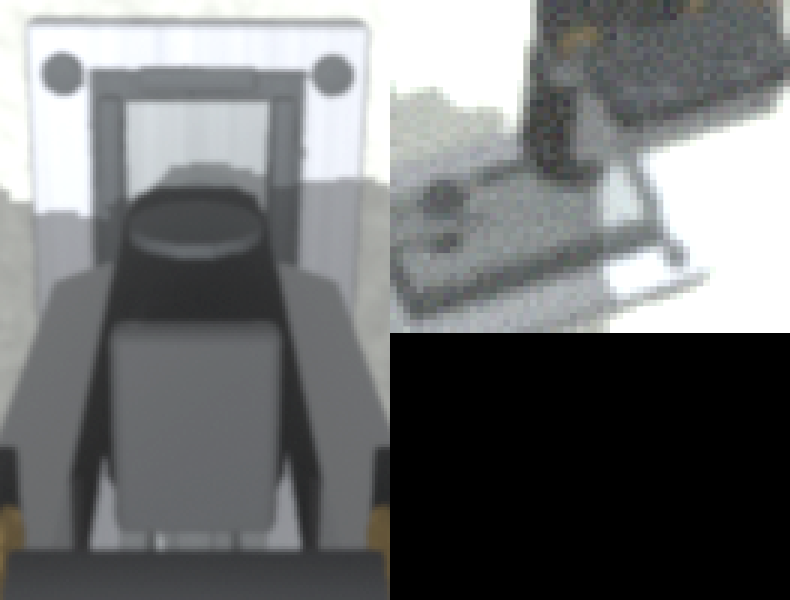

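The settled view shows:
- **Scope top face:** wrist pixels (110..279, 322..531) in the crop, so its centre is on the tool axis within 0.5 mm.
- **Strip:** edges at 126 and 269, square to the scope, about 0.5 mm to the right of it.
- **Scene view:** the body's lower edge is where a nose height of about 10 mm puts it.

I'll make one small nudge and hold.

>>> {"name": "step_arm", "arguments": {
  "deltas": [
    [[0, -0.001, 0.001], [0, 0, 0]],
    [[0, -0.002, 0.003], [0, 0, 0]],
    [[0, -0.002, 0.003], [0, 0, 0]],
    [[0, -0.002, 0.003], [0, 0, 0]],
    [[0, -0.002, 0.003], [0, 0, 0]],
    [[0, -0.002, 0.003], [0, 0, 0]],
    [[0, -0.002, 0.003], [0, 0, 0]],
    [[0, -0.002, 0.003], [0, 0, 0]]
  ]
}}

```text
time_s: 17.2
eef_pos: [0.5206, 0.103, 0.0831]
ee_rot: [[-0.068, -0.0, 0.998], [-0.998, 0.0, -0.068], [-0.0, -1.0, -0.0]]
ft_force: [-0.2, 0.7, -1.6]
gripper_width: 0.0299
```

```bash
python3 - <<'E'
from h import *
s=arm.sense();print(s['time_s'],s['eef_pos'],s['joint_velocities'].round(4),s['ft_force'],s['gripper_width'])
# bystanders / clamp unchanged? compare top pictures
a=cv2.imread('pics/t0.png');b=save('top','t8.png')
d=cv2.absdiff(cv2.cvtColor(a,6),cv2.cvtColor(b,6))
for n,(x,y) in dict(bottle=(179,215),loupe=(268,249),mount=(229,127),jar=(358,220),caliper=(165,140),glasses=(287,105),tray=(384,206)).items():
    A=a[y-18:y+18,x-18:x+18];r=cv2.matchTemplate(b[y-24:y+24,x-24:x+24],A,5);m=cv2.minMaxLoc(r);print(n,round(m[1],2),m[3][0]-6,m[3][1]-6)
E
```

```text
17.2 [0.52059475 0.10297174 0.08306   ] [ 0.0007  0.0008 -0.001   0.0004  0.0005  0.0003] [-0.17096771  0.68587961 -1.62285758] 0.0298592280474863
bottle 0.29 -6 -6
loupe 0.6 0 0
mount 1.0 0 0
jar 1.0 0 0
caliper 1.0 0 0
glasses 1.0 0 0
tray 1.0 0 0
```

```bash
python3 -c "
from workcell import arm
print(arm.job_done())"
```

```text
the job is handed in; nothing more can be done
None
```

I locked the toggle clamp on the strip, then lifted the microscope out of its dock. I handed the job in at about 17 s, still holding the microscope over the weld spot.

**Last checks**
- **Clamp:** after I let go, the handle end lay where the stop position predicts (wrist row 208; dead centre would be about 212), and it stayed there. While I pressed down before release, the wrist force stayed near zero and the fingers slid down about 10 mm past the stop height. So the lock is confirmed by camera only, not by feel.
- **Microscope position:** its axis is over the weld within about 1 mm by my measurements. The nose is about 10 mm above the metal, worked out from the arm's height and the grip height. The nose is transparent, so the cameras confirm that height only roughly.
- **Alignment and grip:** the microscope is upright, with its wide faces parallel to the strip's long edges within about 1°. The grip is firm at 30 mm, the arm is still, and wrist force is under 2 N, so nothing suggests contact.
- **Other objects:** the mount, jar, caliper, glasses and tray have not moved in the top picture. The bottle and loupe matched poorly there, I think because the arm or its shadow covered them. The last wrist pictures still show the bottle standing and, from higher up, the loupe; I touched neither.

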